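# Index the straightedge one hole over

### The arm

A 6-joint arm with a two-finger parallel gripper is mounted at the origin on the work surface. World frame = base frame: x ahead of the robot, y to its left, z up, the work surface at z = 0. Lengths are in m, angles in rad, forces in N, time in s.
With the tool pointing down it reaches from about 0.425 to 0.95 m from the base axis. Payload 14.7 kg.
Tool frame: the origin (TCP) lies between the finger pads; the fingertips stand 17 mm ahead of it and the grasp point (between the pads) lies 2 mm behind it (robot.tip_extent is the distance from the TCP to the fingertips, in m); z points along the fingers, y is the line along which they close (so a half turn about z gives the same grasp; the last joint's range is limited). The gripper opens to 85 mm and grips with 20 to 120 N. Pads are 22 mm wide; open, the fingers measure 114 mm over their backs; the gripper's body (76 mm by 85 mm) begins 54 mm behind the grasp point. The pads swing forward as they close: fully open they stand 13 mm farther back than shut.
Start: joints at [1.123, 0.48, 1.596, -0, 1.065, -0.047], TCP at [0.254, 0.598, 0.211] pointing down, gripper open.
Joint ranges: [-2.75, 2.75], [-0.82, 2.05], [0.23, 2.67], [-1.56, 4.7], [0.09, 2.69], [-2.92, 2.92]. Speed limits (rad/s): [1.89, 1.89, 2.39, 3.01, 3.01, 3.01].

### API

Orientations are given as a rotation vector (axis times angle).
In Python, from station import robot gives the robot as it stands. The module is installed in compiled form; this text tells all that it offers. Calls block until the motion is done:
- robot.move_ptp(position, orientation): joint-space move of the TCP to a pose.
- robot.move_linear(position, rot=None, max_speed=0.15): straight line of the TCP; rot=None keeps the orientation; max_speed is the mean speed in m/s.
- robot.movej(angles): joint-space move.
- robot.gripper_open() and robot.gripper_close(squeeze=None): open the fingers fully, or close them until they stop; squeeze is the grip in N (None keeps the last).
- robot.dwell(seconds).
- robot.ik(position, orientation): joint angles nearest the present ones, or None.
- robot.grab_frame(name): name is "side" or "top"; returns a dict with "img" (400x640x3 uint8, red, green, blue), "range_z" (400x640 float32, m along the optical axis (not along the pixel's ray), 0 where there is no reading), "fov_y" (degrees; the focal length in pixels is half the picture's height over the tangent of half this angle, whatever the lens; pixels are square), "cx", "cy" (the principal point, pixels), "extrinsics" (4x4, takes a point from world to camera coordinates). Camera axes: x right, y down, z forward; pixel columns grow to the right and rows downward; lengths in m; the calibration is good to about 2 mm. A picture is of the moment at which its call begins.
A pose or a line that the arm cannot do raises robot.Unreachable and nothing moves.
- robot.job_done(): hands the job in; it is judged then, once.
Readings, each from a call of its own:
- robot.read_clock(): time.
- robot.read_joint_pos(): joint angles.
- robot.read_qvel(): joint speeds.
- robot.read_joint_torque(): joint torques, N m.
- robot.read_tool_pos(): TCP position.
- robot.read_eef_rot(): TCP orientation.
- robot.read_contact_force(): force on the tool from outside, world axes, zero at the start.
- robot.read_wrist_torque(): the same for the moment, N m.
- robot.read_opening(): opening from 0.0 (shut) to 1.0 (fully open).
- robot.read_grip_force(): force on a finger pad.
Only numpy, scipy, OpenCV 4.12 (cv2) and the standard library are available. Lean on these libraries where they do the work, as an engineer would, in place of code of your own. Each camera call takes 0.05 s, during which the arm holds its last target. There are 200 camera calls.

### The job

On the green cutting jig, hook a fingertip through the red pull ring and raise the spring index pin out of its hole, swing the straightedge one hole over towards the orange disc, and let the pin spring fully down into the hole beside that disc. Be gentle: hook the ring rather than squeezing or wrenching it. Leave the paint bottle, the paint tub and the tape roll where they are, and finish clear of everything.

Things in the scene. Friction and masses are not known exactly. Their poses are not given: they have to be found in the camera images.
- jig: Fixed green board, 300 (x) x 340 (y) x 10 mm. Origin under its centre at table height; x from its ring edge to the pivot (roughly away from the robot), y left, z up. Near its robot-side edge a steel index plate (top 24 mm above the table) has five 13 mm holes on an arc of 200 mm radius about the pivot, 15 degrees (52 mm) apart; the pin starts in the middle hole.
- pivot (a point): The straightedge's vertical pivot axis: a fixed point 24 mm above the table at jig x = +110 mm, y = 0. The aluminium straightedge (36 mm wide, its top 36 mm above the table) runs about 215 mm from here towards the robot.
- swing_arm (a joint): Angle of the straightedge about the pivot, rad: 0 in the middle hole, positive as its free end with the ring swings to the jig's +y (left). Holes at -0.524, -0.262, 0, 0.262, 0.524. Friction of about 1.5 N at the ring holds it where it is left; with the pin down in a hole it is locked but for about 0.008 rad of play each way.
- index_pin (a joint): Height of the pin, m: 0 fully down in a hole, 0.030 at the upper stop. A spring presses it down, 4 N at 0, 8 N at the stop. The 10 mm round-nosed pin is clear of the index plate above 0.014; let down between holes it rides on the plate at about 0.013 and drops in by itself when swung over a hole. Pin and ring only move straight up and down on the straightedge and do not spin.
- ring_top (a point): Inside of the top of the red ring, where a finger lifts: 126 mm above the table with the pin down; rises with the pin. An upright closed circle of 7 mm wire, 56 mm inside diameter, on the pin 200 mm from the pivot. A fingertip enters from the robot's side, slanting down towards the pivot. Site x: along the straightedge to the pivot (through the ring), y across, z up.
- ring_center (a point): Centre of the red ring, 28 mm below the inside of its top, on the pin's axis. A black housing (30 mm diameter, its top 60 mm above the table) stands beneath the ring.
- orange_disc: Orange disc, 22 mm diameter, 6 mm high, fixed on the board 40 mm robot-side of the hole that is wanted: one hole to the left or to the right of the middle one. Origin under its centre, 10 mm above the table.
- blue_disc: Blue disc of the same size beside the hole on the other side, which is not wanted.
- paint_bottle: Bystander: standing blue paint bottle, 48 mm diameter, 150 mm high, left of the board. Origin under its centre.
- paint_tub: Bystander: white paint tub with red lid, 76 mm diameter, 75 mm high, right of the board. Origin under its centre.
- tape_roll: Bystander: yellow roll of tape, 60 mm diameter, 24 mm high, lying on the board's far left corner. Origin under its centre.

How it is judged:
By the outcome, as a careful person would: the job done as asked, in the order asked, and still so for the second after the job is handed in, with the robot touching nothing.
It also fails if it takes over 43 s, if anything falls off the work surface, if the arm or the gripper's body presses on something with over 40 N, if the wrist force passes 120 N, or if a joint passes its speed limit or range.

## Working session

There is one attempt and no reset: what is moved stays moved. The work goes in short steps, each a Python script; the robot and the scene stay as the last script left them, time stands still between calls to the robot, and variables do not carry over. Pictures are saved under pics/ and viewed, at most 10 in all, crops included, and the job is handed in when it is done.

```bash
mkdir -p pics
cat > h.py <<'E'
import numpy as np, cv2
from station import robot
def save(f,n): cv2.imwrite('pics/'+n,cv2.cvtColor(f['img'],cv2.COLOR_RGB2BGR))
def cam(f):
    F=200/np.tan(np.radians(f['fov_y'])/2); E=np.array(f['extrinsics']); return F,E[:3,:3],E[:3,3]
def ray(f,u,v):
    F,R,t=cam(f); d=R.T@np.array([(u-f['cx'])/F,(v-f['cy'])/F,1]); return -R.T@t,d
def onplane(f,u,v,z):
    o,d=ray(f,u,v); return o+d*(z-o[2])/d[2]
def cloud(f,m):
    F,R,t=cam(f); v,u=np.nonzero(m&(f['range_z']>0)); z=f['range_z'][v,u]
    return (np.c_[(u-f['cx'])/F*z,(v-f['cy'])/F*z,z]-t)@R
def hsv(f): return cv2.cvtColor(f['img'],cv2.COLOR_RGB2HSV)
E
python3 - <<'E'
from h import *
for n in('side','top'):
    f=robot.grab_frame(n); save(f,n+'0.png'); print(n,f['fov_y'],f['cx'],f['cy'],-np.array(f['extrinsics'])[:3,:3].T@np.array(f['extrinsics'])[:3,3])
print(robot.read_clock(),robot.read_eef_rot(),robot.tip_extent)
E
```

```text
side 44.14154830336452 329.98960564728145 193.2388849878244 [ 0.18225094 -0.84021206  0.67016818]
top 45.793603224797636 326.45941627074086 197.51924242051325 [0.43707041 0.03740909 1.05533657]
0.1 [-6.25423527e-01 -3.07844162e+00  1.67880821e-03] 0.017
```

View pics/side0.png

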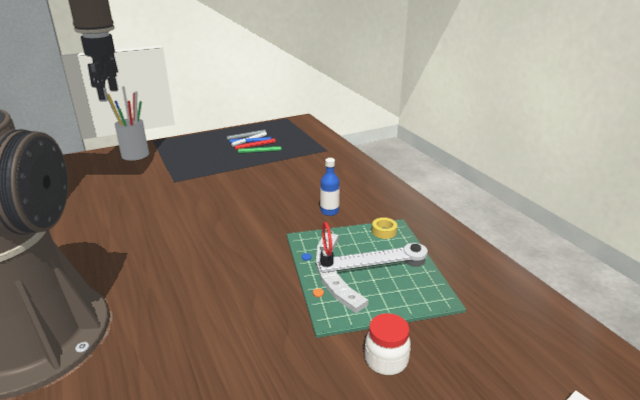

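View pics/top0.png

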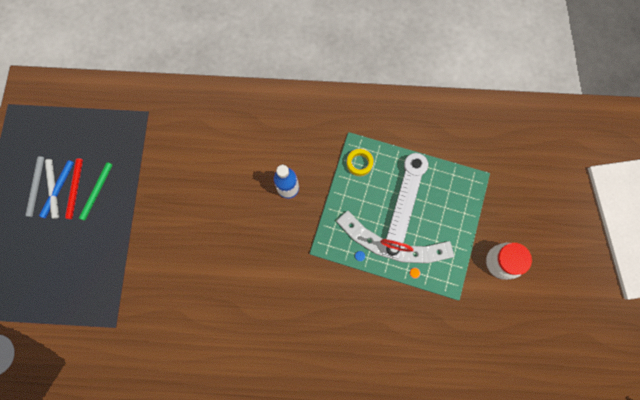

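Side view: ring at about (327,240), with the blue disc at (306,257) and the orange at (318,292). Top view: pivot (416,163), ring (397,246), orange disc (415,273), which is on the right (-y) side, and blue (360,256). Next I'll measure these.

```bash
cat > m.py <<'E'
from h import *
T=robot.grab_frame('top');S=robot.grab_frame('side')
def comp(f,lo,hi,box):
    m=cv2.inRange(hsv(f),np.array(lo),np.array(hi)); k=np.zeros_like(m); a,b,c,d=box; k[b:d,a:c]=m[b:d,a:c]
    return k>0
def cen(m): v,u=np.nonzero(m); return u.mean(),v.mean(),len(u)
g=comp(T,(60,60,40),(90,255,255),(290,110,510,320))
c=max(cv2.findContours(cv2.morphologyEx(g.astype(np.uint8),cv2.MORPH_CLOSE,np.ones((9,9))),cv2.RETR_EXTERNAL,cv2.CHAIN_APPROX_NONE)[0],key=cv2.contourArea)
q=cv2.boxPoints(cv2.minAreaRect(c)); P=np.array([onplane(T,*p,.01) for p in q])
print('corners',P.round(4).tolist(),'sides',np.linalg.norm(P-np.roll(P,1,0),axis=1),'centre',P.mean(0))
for n,lo,hi,bt,bs in(('orange',(8,150,150),(18,255,255),(380,255,440,290),(300,280,335,305)),('blue',(100,120,80),(125,255,255),(340,245,375,268),(295,248,314,266))):
    for nm,f,b in(('T',T,bt),('S',S,bs)):
        u,v,k=cen(comp(f,lo,hi,b)); print(n,nm,k,onplane(f,u,v,.015 if nm=='T' else .014).round(4))
for nm,f,b in(('T',T,(370,230,425,262)),('S',S,(315,215,340,262))):
    m=comp(f,(0,120,80),(7,255,255),b)|comp(f,(173,120,80),(180,255,255),b); p=cloud(f,m); v,u=np.nonzero(m)
    print('ring',nm,len(p),p.mean(0),np.percentile(p,[3,97],axis=0).round(4).tolist(),'px',u.min(),u.max(),v.min(),v.max())
    ext=p[p[:,2]>np.percentile(p[:,2],10)]; x=p[:,:2]-p[:,:2].mean(0); print(' dir',np.linalg.svd(x,full_matrices=False)[2][0])
E
python3 m.py
python3 - <<'E'
from h import *
T=robot.grab_frame('top')
a=T['img'][130:300,300:500]; print(onplane(T,416,163,.04),onplane(T,397,246,.126),onplane(T,287,185,.0),onplane(T,515,260,.075))
cv2.imwrite('pics/z.png',cv2.resize(cv2.cvtColor(a,cv2.COLOR_RGB2BGR),None,fx=3.5,fy=3.5,interpolation=2))
E
```

```text
corners [[0.5523, 0.0839, 0.01], [0.849, 0.012, 0.01], [0.7549, -0.3351, 0.01], [0.4704, -0.2444, 0.01]] sides [0.33841017 0.30525981 0.35955814 0.2985998 ] centre [ 0.65664594 -0.1208859   0.01      ]
orange T 68 [ 0.5238 -0.1472  0.015 ]
orange S 62 [ 0.5208 -0.1495  0.014 ]
blue T 83 [ 0.5538 -0.0271  0.015 ]
blue S 59 [ 0.5512 -0.029   0.014 ]
ring T 174 [ 0.56921182 -0.09351124  0.1038679 ] [[0.561, -0.1216, 0.0685], [0.5776, -0.0659, 0.1344]] px 381 412 239 250
 dir [0.2338345  0.97227641]
ring S 195 [ 0.57271852 -0.08545781  0.09313707] [[0.5568, -0.1283, -0.0015], [0.6647, 0.0892, 0.131]] px 322 331 221 255
 dir [-0.43629745 -0.8998025 ]
[ 0.76479286 -0.14335325  0.04      ] [ 0.56416503 -0.092853    0.126     ] [0.70837753 0.14547026 0.        ] [ 0.5556337 -0.3433912  0.075    ]
```

View pics/z.png

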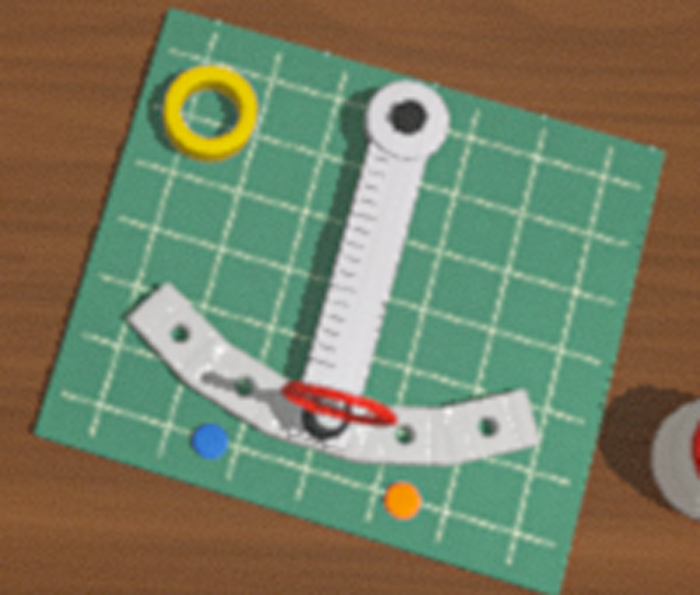

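The picture matches the layout. From the discs I get a 124 mm chord (expected 124.2), yaw about -14°, and a pivot prediction that agrees with the direct measurement. The target is the right-hand hole at -0.262. Next I'll check which slants are reachable.

```bash
cat >> h.py <<'E'
from scipy.spatial.transform import Rotation as Ro
YAW=np.radians(-14.0); PIV=np.array([.762,-.144])
def pose(th,a,z,s=0.,flip=1):
    """TCP pose: in ring plane at arm angle th, height z, shifted s along tool z; a = slant below horizontal"""
    h=np.array([np.cos(YAW+th),np.sin(YAW+th),0]); d=np.cos(a)*h-np.sin(a)*np.array([0,0,1])
    y=flip*np.cross([0,0,1],h); R=np.c_[np.cross(y,d),y,d]
    return np.r_[PIV-.2*h[:2],z]+s*d, Ro.from_matrix(R).as_rotvec()
E
python3 - <<'E'
from h import *
for a in(20,25,30,35,40,45,50):
  for fl in(1,-1):
    r=[]
    for th,z,s in((0,.1,-.12),(0,.1,0),(0,.135,0),(-.262,.13,0),(-.262,.09,0),(-.262,.1,-.12)):
        q=robot.ik(*pose(th,np.radians(a),z,s,fl)); r.append(None if q is None else np.round(q,2).tolist())
    print(a,fl,[x is not None for x in r],r[1],r[0])
E
```

```text
20 1 [False, False, False, True, True, False] None None
20 -1 [False, False, False, True, True, False] None None
25 1 [False, False, False, True, True, False] None None
25 -1 [False, False, False, True, True, False] None None
30 1 [False, False, False, True, True, True] None None
30 -1 [False, False, False, True, True, True] None None
35 1 [False, True, True, True, True, True] [-0.19, 0.79, 2.67, 3.19, 1.28, 1.59] None
35 -1 [False, True, True, True, True, True] [-0.19, 0.79, 2.67, 3.19, 1.28, -1.55] None
40 1 [False, True, True, True, True, True] [-0.19, 0.66, 2.61, 3.19, 1.0, 1.58] None
40 -1 [False, True, True, True, True, True] [-0.19, 0.66, 2.61, 3.19, 1.0, -1.56] None
45 1 [True, True, True, True, True, True] [-0.2, 0.56, 2.55, 3.19, 0.76, 1.57] [-0.18, 0.22, 2.66, 3.24, 0.52, 1.54]
45 -1 [True, True, True, True, True, True] [-0.2, 0.56, 2.55, 3.19, 0.76, -1.57] [-0.18, 0.22, 2.66, 3.24, 0.52, -1.61]
50 1 [True, True, True, True, True, True] [-0.2, 0.49, 2.48, 3.2, 0.53, 1.56] [-0.19, 0.14, 2.55, 3.29, 0.26, 1.47]
50 -1 [True, True, True, True, True, True] [-0.2, 0.49, 2.48, 3.2, 0.53, -1.59] [-0.19, 0.14, 2.55, 3.29, 0.26, -1.67]
```

Run:
```python
from h import *
a=np.radians(45)
robot.gripper_close(20)
robot.movej([1.12,-.1,2.2,3.2,.6,1.5]); print(robot.read_clock(),robot.read_tool_pos())
robot.movej([-.18,-.1,2.2,3.24,.6,1.54]); print(robot.read_clock(),robot.read_tool_pos())
robot.move_ptp(*pose(0,a,.098,-.1)); print(robot.read_clock(),robot.read_tool_pos(),robot.read_joint_pos(),robot.read_contact_force())
robot.move_linear(pose(0,a,.098,-.045)[0])
T=robot.grab_frame('top');S=robot.grab_frame('side')
A=cv2.resize(T['img'][180:300,320:480],(400,300)); B=cv2.resize(S['img'][180:300,250:410],(400,300))
cv2.imwrite('pics/e1.png',cv2.cvtColor(np.hstack([A,B]),cv2.COLOR_RGB2BGR)); print(robot.read_clock())
```

```text
3.825 [0.28886177 0.63696108 0.68634578]
6.6583 [ 0.68898913 -0.11607328  0.68567302]
8.5417 [ 0.50019023 -0.07866337  0.16951458] [-0.18133094  0.29479045  2.64891783  3.22171604  0.5900327   1.54869748] [-0.07143737  0.35207468 -0.61840302]
9.1583
```

View pics/e1.png

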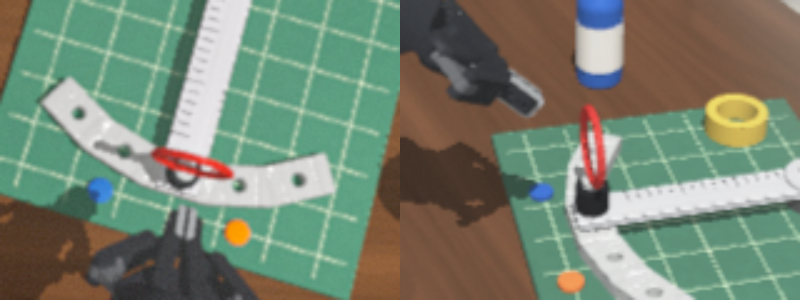

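The fingertips are closed. In the top crop they're at (187,210), in line with the ring at (193,165). In the side crop they're at (535,105), slanting down towards the ring's opening at about (592,145). I'll enter in guarded steps, then lift until I feel the ring.

Run:
```python
from h import *
a=np.radians(45); f0=robot.read_contact_force()
F=lambda: robot.read_contact_force()-f0
for s in(-.02,0,.003):
    robot.move_linear(pose(0,a,.098,s)[0],max_speed=.08); f=F(); print('in',s,f.round(2))
    if np.linalg.norm(f)>5: raise SystemExit('contact')
p=pose(0,a,.098,.003)[0]
for dz in np.arange(.003,.031,.003):
    robot.move_linear(p+[0,0,dz],max_speed=.04); f=F(); print(round(dz,3),f.round(2))
    if f[2]<-3: break
print(robot.read_clock(),robot.read_tool_pos())
```

```text
in -0.02 [-0.79 -0.48  0.38]
in 0 [ 0.18 -0.43 -1.21]
in 0.003 [-0.58  0.1  -0.1 ]
0.003 [-0.23  1.17 -0.01]
0.006 [0.31 0.6  0.18]
0.009 [0.02 0.85 0.22]
0.012 [-0.04  1.12 -0.79]
0.015 [-0.12 -0.39  0.01]
0.018 [-0.31  0.02 -0.57]
0.021 [-1.15  0.24  0.31]
0.024 [-1.22 -0.39 -0.26]
0.027 [ 0.25  0.52 -0.42]
0.03 [ 0.31 -0.69 -1.47]
12.775 [ 0.57011201 -0.09614205  0.12617548]
```

Run:
```python
from h import *
T=robot.grab_frame('top');S=robot.grab_frame('side')
A=cv2.resize(T['img'][180:300,320:480],(400,300),interpolation=2); B=cv2.resize(S['img'][200:275,280:380],(400,300),interpolation=2)
cv2.imwrite('pics/e2.png',cv2.cvtColor(np.hstack([A,B]),cv2.COLOR_RGB2BGR)); print(robot.read_clock())
```

```text
12.875
```

View pics/e2.png

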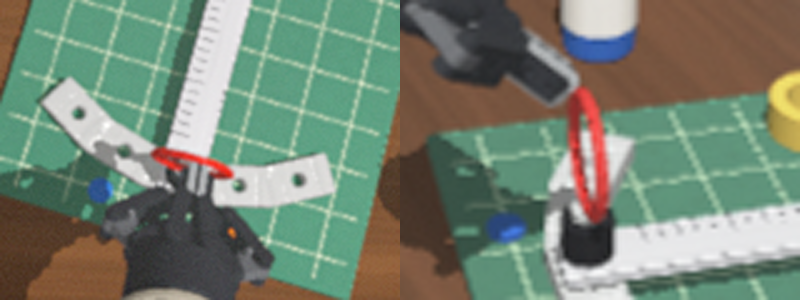

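The fingers haven't entered. The tip is at (175,85) in the side crop, level with the ring's top and in front of it. I'll triangulate the tip and the ring against the tool reading.

Run:
```python
from h import *
T=robot.grab_frame('top');S=robot.grab_frame('side')
def proj(f,p):
    F,R,t=cam(f); c=R@np.asarray(p)+t; return np.r_[c[:2]/c[2]*F+[f['cx'],f['cy']],c[2]].round(3)
tip=robot.read_tool_pos()+.017*Ro.from_rotvec(robot.read_eef_rot()).as_matrix()[:,2]
r=pose(0,0,.133)[0]
print('tcp',robot.read_tool_pos(),'tip',tip,proj(T,tip),proj(S,tip),'tcp',proj(T,robot.read_tool_pos()),proj(S,robot.read_tool_pos()),'ring top exp',proj(T,r),proj(S,r),'opening',robot.read_opening())
def tri(uT,uS):
    (o1,d1),(o2,d2)=ray(T,*uT),ray(S,*uS); k=np.linalg.lstsq(np.c_[d1,-d2],o2-o1,rcond=None)[0]
    return (o1+k[0]*d1+o2+k[1]*d2)/2, np.linalg.norm(o1+k[0]*d1-o2-k[1]*d2)
print('tip tri',tri((400,256),(324,221)))
h=lambda f:(lambda H:((H[...,0]<8)|(H[...,0]>172))&(H[...,1]>130)&(H[...,2]>80))(hsv(f))
for n,f,b in(('T',T,(370,225,425,265)),('S',S,(312,212,345,262))):
    m=h(f); k=np.zeros_like(m); k[b[1]:b[3],b[0]:b[2]]=m[b[1]:b[3],b[0]:b[2]]
    v,u=np.nonzero(k); p=cloud(f,k); p=p[(p[:,2]>.06)&(p[:,2]<.17)]
    print(n,'px',u.min(),u.max(),v.min(),v.max(),'toprow u',u[v<=v.min()+1].mean()); q=p[p[:,2]>np.percentile(p[:,2],85)]
    print(' cloud med',np.median(p,0),'high',np.median(q,0),'range',p.min(0),p.max(0))
```

```text
tcp [ 0.56996581 -0.09612777  0.12583062] tip [ 0.5816285  -0.09903575  0.11380875] [399.408 238.266   0.948] [333.497 230.856   1.006] tcp [398.714 243.173   0.933] [327.799 226.613   0.998] ring top exp [398.968 243.696   0.926] [326.811 223.744   0.994] opening 0.00010929926586728802
tip tri (array([ 0.55043922, -0.09951329,  0.14489682]), np.float64(0.016589176949478632))
T px 381 412 239 250 toprow u 385.09090909090907
 cloud med [ 0.57060767 -0.08607608  0.12143927] high [ 0.56788071 -0.09542949  0.13300365] range [ 0.55810071 -0.1250423   0.06081259] [ 0.57849562 -0.06326295  0.15246032]
S px 322 331 221 255 toprow u 325.4
 cloud med [ 0.56468172 -0.10138491  0.10240708] high [ 0.56514546 -0.09901518  0.13060274] range [ 0.55576925 -0.13000065  0.06700907] [ 0.57688305 -0.06567985  0.13230157]
```

Run:
```python
from h import *
T=robot.grab_frame('top');S=robot.grab_frame('side')
R=Ro.from_rotvec(robot.read_eef_rot()).as_matrix(); p0=robot.read_tool_pos()
for n,f in(('T',T),('S',S)):
    H=hsv(f); red=((H[...,0]<8)|(H[...,0]>172))&(H[...,1]>110)
    m=np.ones(red.shape,bool)&~red
    q=(cloud(f,m)-p0)@R   # tool coordinates
    k=(abs(q[:,0])<.02)&(abs(q[:,1])<.03)&(q[:,2]>-.06)&(q[:,2]<.04)
    q=q[k]; print(n,len(q)); 
    for lo in np.arange(-.06,.04,.01):
        w=q[(q[:,2]>=lo)&(q[:,2]<lo+.01)]
        if len(w): print(' z',round(lo,2),len(w),'x',w[:,0].min().round(3),w[:,0].max().round(3),'y',w[:,1].min().round(3),w[:,1].max().round(3))
im=lambda f,x,y:cv2.resize(f['img'][y:y+50,x:x+66],(396,300),interpolation=cv2.INTER_NEAREST)
cv2.imwrite('pics/e3.png',cv2.cvtColor(np.hstack([im(T,366,220),im(S,295,205)]),cv2.COLOR_RGB2BGR))
```

```text
T 173
 z -0.06 46 x -0.014 0.005 y -0.012 0.016
 z -0.05 50 x -0.014 -0.001 y -0.014 0.014
 z -0.04 48 x -0.014 0.003 y -0.013 0.014
 z -0.03 17 x -0.013 -0.007 y -0.011 0.011
 z -0.01 8 x -0.006 -0.001 y -0.009 0.015
 z 0.0 4 x -0.002 0.002 y 0.016 0.024
S 195
 z -0.06 35 x -0.01 0.012 y -0.016 0.007
 z -0.05 62 x -0.01 0.014 y -0.016 0.008
 z -0.04 53 x -0.01 0.013 y -0.015 0.007
 z -0.03 29 x -0.009 0.012 y -0.012 0.008
 z -0.02 3 x -0.004 0.007 y -0.004 -0.003
 z -0.01 7 x 0.003 0.008 y -0.022 0.019
 z 0.0 6 x 0.01 0.018 y -0.03 -0.023
```

View pics/e3.png

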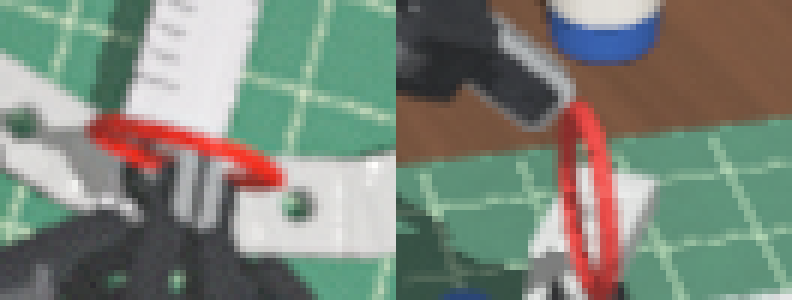

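The picture and both depth clouds agree. The fingers lie on the intended axis, but they end at about tool z = -25 mm, so they stop short of the ring (side crop tip at (165,105), ring's top at (180,105)). Before going deeper I'll measure where the gripper body starts.

Run:
```python
from h import *
R=Ro.from_rotvec(robot.read_eef_rot()).as_matrix(); p0=robot.read_tool_pos(); Q=[]
for n in('top','side'):
    f=robot.grab_frame(n); Q.append((cloud(f,np.ones((400,640),bool))-p0)@R)
q=np.vstack(Q); q=q[(abs(q[:,0])<.07)&(abs(q[:,1])<.09)]
for lo in np.arange(-.22,0,.01):
    w=q[(q[:,2]>=lo)&(q[:,2]<lo+.01)]
    if len(w): print(round(lo,2),len(w),'x',np.percentile(w[:,0],[3,97]).round(3),'y',np.percentile(w[:,1],[3,97]).round(3))
q=q[(abs(q[:,0])<.02)&(abs(q[:,1])<.02)]
print(np.histogram(q[:,2],np.arange(-.045,.0,.003)), robot.tip_extent, robot.read_clock())
```

```text
-0.22 632 x [-0.048  0.035] y [-0.047  0.043]
-0.21 75 x [-0.048  0.02 ] y [-0.047  0.045]
-0.2 374 x [-0.038  0.032] y [-0.037  0.024]
-0.19 390 x [-0.038  0.028] y [-0.038  0.034]
-0.18 403 x [-0.039  0.027] y [-0.038  0.035]
-0.17 375 x [-0.039  0.027] y [-0.038  0.035]
-0.16 339 x [-0.039  0.027] y [-0.038  0.035]
-0.15 99 x [-0.036  0.012] y [-0.039  0.037]
-0.14 150 x [-0.013  0.009] y [-0.041  0.04 ]
-0.13 343 x [-0.021  0.01 ] y [-0.045  0.043]
-0.12 476 x [-0.021  0.011] y [-0.06   0.059]
-0.11 351 x [-0.019  0.011] y [-0.061  0.057]
-0.1 296 x [-0.019  0.008] y [-0.054  0.049]
-0.09 213 x [-0.018  0.009] y [-0.047  0.042]
-0.08 291 x [-0.015  0.009] y [-0.037  0.035]
-0.07 129 x [-0.015  0.005] y [-0.031  0.025]
-0.06 83 x [-0.013  0.007] y [-0.015  0.013]
-0.05 102 x [-0.013  0.011] y [-0.015  0.013]
-0.04 104 x [-0.013  0.011] y [-0.014  0.014]
-0.03 56 x [-0.013  0.011] y [-0.012  0.01 ]
-0.01 127 x [-0.006  0.006] y [-0.021  0.022]
(array([25, 30, 34, 29, 32, 25, 15, 13,  3,  0,  0,  0, 29, 57]), array([-0.045, -0.042, -0.039, -0.036, -0.033, -0.03 , -0.027, -0.024,
       -0.021, -0.018, -0.015, -0.012, -0.009, -0.006, -0.003])) 0.017 13.175
```

The whole tool sits about 40 mm back from the stated TCP: tip at -23 mm, body at -155 mm, knuckles from -70 mm. So I'll go back down the same path and enter 40 mm deeper along the same axis.

Run:
```python
from h import *
a=np.radians(45)
F=lambda: np.mean([robot.read_contact_force() for _ in range(3)],0)-f0
robot.move_linear(pose(0,a,.098,.003)[0],max_speed=.08); f0=0; f0=F()
for s in(.015,.025,.035,.043):
    robot.move_linear(pose(0,a,.098,s)[0],max_speed=.06); f=F(); print('in',s,f.round(2))
    if np.linalg.norm(f)>5: raise SystemExit('contact')
p=pose(0,a,.098,.043)[0]
for dz in np.arange(.003,.025,.003):
    robot.move_linear(p+[0,0,dz],max_speed=.04); f=F(); print(round(dz,3),f.round(2))
    if f[2]<-2.8: break
print(robot.read_clock(),robot.read_tool_pos())
T=robot.grab_frame('top');S=robot.grab_frame('side')
im=lambda f,x,y:cv2.resize(f['img'][y:y+60,x:x+80],(400,300),interpolation=2)
cv2.imwrite('pics/e4.png',cv2.cvtColor(np.hstack([im(T,360,215),im(S,290,205)]),cv2.COLOR_RGB2BGR))
```

```text
in 0.015 [-0.96  0.83 -0.63]
in 0.025 [-0.55  0.57 -0.69]
in 0.035 [-0.16  0.27  0.62]
in 0.043 [-0.01 -0.13 -0.08]
0.003 [-0.11  0.21  0.53]
0.006 [-0.74  0.27 -0.06]
0.009 [-1.51  0.78 -0.06]
0.012 [-2.52  0.76 -4.29]
15.9667 [ 0.59711488 -0.10287713  0.07941894]
```

View pics/e4.png

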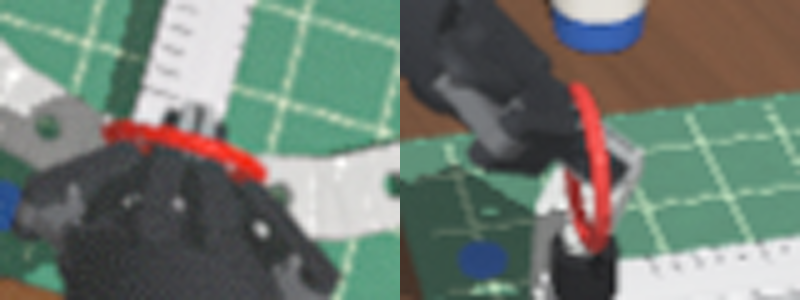

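Hooked: the tip is through the ring (side crop (630,165)) and there is 4 N of spring contact. Now lift, swing and lower.

```bash
cat > ringz.py <<'E'
from h import *
def ring(f):
    H=hsv(f); m=((H[...,0]<8)|(H[...,0]>172))&(H[...,1]>130)&(H[...,2]>80); k=np.zeros_like(m); k[195:275,300:350]=m[195:275,300:350]
    p=cloud(f,k); p=p[(p[:,2]>.05)&(p[:,2]<.18)]; q=p[p[:,2]>p[:,2].max()-.012]; return p[:,2].max().round(4),np.median(q,0).round(4)
E
python3 - <<'E'
from h import *; from ringz import ring
a=np.radians(45)
F=lambda: np.mean([robot.read_contact_force() for _ in range(3)],0).round(2)
for z in(.120,.131):
    robot.move_linear(pose(0,a,z,.043)[0],max_speed=.04); print('lift',z,F())
print(ring(robot.grab_frame('side')))
for th in np.linspace(0,-.262,6)[1:]:
    robot.move_linear(*pose(th,a,.131,.043),max_speed=.04); print('sw',th.round(3),F())
print(robot.read_clock(),ring(robot.grab_frame('side')))
T=robot.grab_frame('top');S=robot.grab_frame('side')
im=lambda f,x,y:cv2.resize(f['img'][y:y+75,x:x+100],(400,300),interpolation=2)
cv2.imwrite('pics/e5.png',cv2.cvtColor(np.hstack([im(T,360,205),im(S,280,205)]),cv2.COLOR_RGB2BGR))
E
```

```text
lift 0.12 [-3.75  0.93 -6.13]
lift 0.131 [-4.1   1.82 -7.95]
(np.float64(0.1539), array([ 0.5632, -0.1071,  0.1501]))
sw -0.052 [-4.31  3.36 -7.66]
sw -0.105 [-5.46  2.74 -7.66]
sw -0.157 [-4.92  3.92 -8.18]
sw -0.21 [-4.67  4.34 -7.6 ]
sw -0.262 [-6.93  4.81 -7.46]
18.8167 (np.float64(0.1534), array([ 0.5792, -0.0587,  0.149 ]))
```

View pics/e5.png

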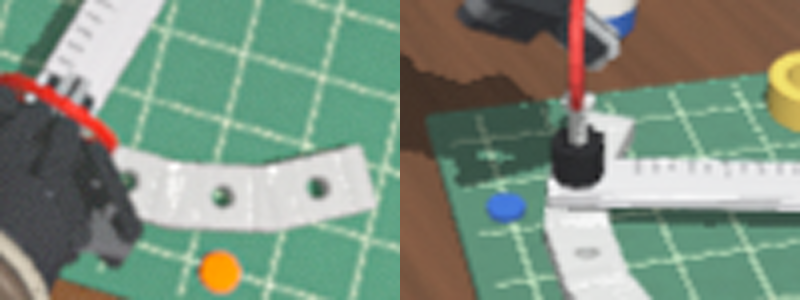

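My sign was backwards: a positive yaw moves the free end right, so the arm went towards the blue disc (side crop (508,208)). The pin is still held up and clear of the plate. I'll swing it all the way round to the orange side without letting it down.

Run:
```python
from h import *; from ringz import ring
a=np.radians(45)
F=lambda: np.mean([robot.read_contact_force() for _ in range(3)],0).round(2)
for th in np.linspace(-.262,.262,10)[1:]:
    robot.move_linear(*pose(th,a,.131,.043),max_speed=.045); f=F(); print('sw',th.round(3),f)
    if np.linalg.norm(f)>20: raise SystemExit('force')
print(robot.read_clock(),ring(robot.grab_frame('side')))
T=robot.grab_frame('top');S=robot.grab_frame('side')
im=lambda f,x,y:cv2.resize(f['img'][y:y+75,x:x+100],(400,300),interpolation=2)
cv2.imwrite('pics/e6.png',cv2.cvtColor(np.hstack([im(T,360,215),im(S,280,205)]),cv2.COLOR_RGB2BGR))
```

```text
sw -0.204 [-6.57  1.77 -7.  ]
sw -0.146 [-7.48  1.74 -8.75]
sw -0.087 [-7.54  1.69 -6.97]
sw -0.029 [-7.05 -0.14 -7.57]
sw 0.029 [-7.83  0.61 -7.17]
sw 0.087 [-8.04  0.04 -7.63]
sw 0.146 [-7.26 -1.54 -7.89]
sw 0.204 [-8.   -1.42 -7.73]
sw 0.262 [-7.83 -1.25 -8.  ]
22.2667 (np.float64(0.1552), array([ 0.5607, -0.1572,  0.1504]))
```

View pics/e6.png

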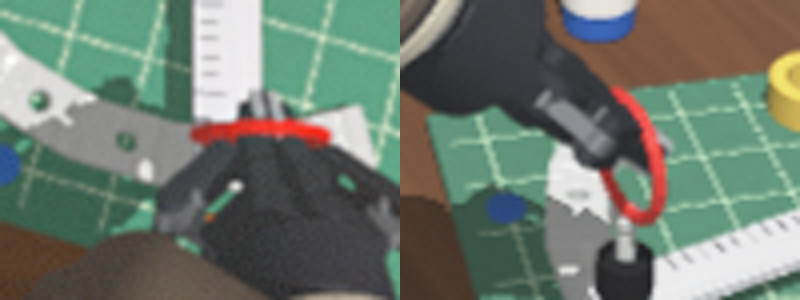

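The arm is on the orange side with the pin still up; ring centre in the top view is about (425,248). Now I'll check the angle and lower.

Run:
```python
from h import *; from ringz import ring
a=np.radians(45)
F=lambda: np.mean([robot.read_contact_force() for _ in range(3)],0).round(2)
T=robot.grab_frame('top'); H=hsv(T); m=((H[...,0]<8)|(H[...,0]>172))&(H[...,1]>130)&(H[...,2]>80); k=np.zeros_like(m); k[235:262,395:455]=m[235:262,395:455]
v,u=np.nonzero(k); p=onplane(T,(u.min()+u.max())/2,v.mean(),.14); print('ring xy',p,'want',pose(.262,a,0)[0])
for z in(.125,.119,.113,.107,.102,.099):
    robot.move_linear(pose(.262,a,z,.043)[0],max_speed=.05); print('low',z,F(),ring(robot.grab_frame('side')))
print(robot.read_clock())
```

```text
ring xy [ 0.56252467 -0.14411389  0.14      ] want [ 0.56203117 -0.1475306   0.        ]
low 0.125 [-9.5  -1.14 -7.1 ] (np.float64(0.1499), array([ 0.5605, -0.1585,  0.1447]))
low 0.119 [-8.51 -1.41 -6.22] (np.float64(0.1428), array([ 0.5602, -0.1587,  0.1392]))
low 0.113 [-9.6  -2.19 -5.85] (np.float64(0.1365), array([ 0.5603, -0.1584,  0.1325]))
low 0.107 [-7.35  0.   -5.13] (np.float64(0.1331), array([ 0.5601, -0.1572,  0.1295]))
low 0.102 [-0.22 -0.35 -0.04] (np.float64(0.133), array([ 0.56  , -0.1579,  0.1281]))
low 0.099 [ 0.2  -0.45  0.15] (np.float64(0.1337), array([ 0.5597, -0.1556,  0.1285]))
24.3333
```

The ring's outer top is at 133 mm, which is the pin-down height, and the load on the finger is zero. Now I'll withdraw.

Run:
```python
from h import *; from ringz import ring
a=np.radians(45)
for s in(.02,-.01,-.07):
    robot.move_linear(pose(.262,a,.099,s)[0],max_speed=.08); print(s,robot.read_contact_force().round(2))
q=robot.read_joint_pos(); q[1]-=.3; q[2]-=.15; robot.movej(q)
S=robot.grab_frame('side');T=robot.grab_frame('top'); print(robot.read_clock(),robot.read_tool_pos(),robot.read_contact_force().round(2),ring(S))
im=lambda f,x,y:cv2.resize(f['img'][y:y+225,x:x+300],(400,300),interpolation=2)
cv2.imwrite('pics/e7.png',cv2.cvtColor(np.hstack([im(T,250,110),im(S,220,150)]),cv2.COLOR_RGB2BGR))
```

```text
0.02 [-0.01  0.24  0.22]
-0.01 [ 0.19  0.09 -0.23]
-0.07 [ 0.33 -0.85  0.52]
27.2417 [ 0.60065325 -0.2205007   0.37512295] [-0.71 -0.07 -0.63] (np.float64(0.1329), array([ 0.5594, -0.1567,  0.1284]))
```

View pics/e7.png

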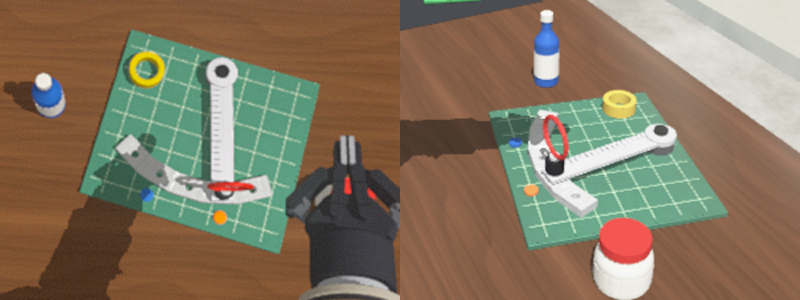

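The straightedge is beside the orange disc (top crop (221,217)), with the pin down and the ring at (230,187). The bottle, tub and tape are where they were, and the gripper is high and clear.

```bash
python3 -c "
from station import robot
print(robot.job_done())"
```

```text
the job is handed in; nothing more can be done
None
```

The index pin is fully down in the hole beside the orange disc and the job is handed in at about 27 s; I first swung the wrong way, as far as the blue-side hole, with the pin held up throughout, then swung it back.

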